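# Set the calibration-gas regulator to its mark and lock the knob

### The arm

A 6-joint arm with a two-finger parallel gripper is mounted at the origin on a cart in front of the work surface, level with it; the furniture and walls round the work are solid. World frame = base frame: x ahead of the robot, y to its left, z up, the work surface at z = 0. Lengths are in m, angles in rad, forces in N, time in s.
With the tool pointing down it reaches from about 0.3 to 0.825 m from the base axis. Payload 5.4 kg.
Tool frame: the origin (TCP) lies between the finger pads; the fingertips stand 17 mm ahead of it and the grasp point (between the pads) lies 2 mm behind it; z points along the fingers, y is the line along which they close (so a half turn about z gives the same grasp; the last joint's range is limited). The gripper opens to 92 mm and grips with 3 to 60 N. Pads are 20 mm wide; open, the fingers measure 128 mm over their backs; the gripper's body (75 mm by 189 mm) begins 69 mm behind the grasp point.
Start: joints at [1.111, 0.158, 1.597, -0, 1.386, -0.21], TCP at [0.142, 0.557, 0.232] pointing down, gripper open.
Joint ranges: [-2.91, 2.91], [-0.94, 2.29], [0.18, 2.7], [-1.29, 4.43], [0.17, 2.64], [-3, 3]. Speed limits (rad/s): [2.57, 2.57, 3.14, 3.14, 3.14, 3.14].

### API

Orientations are given as [roll, pitch, yaw] about the fixed x, y, z axes, in that order (R = Rz(yaw) Ry(pitch) Rx(roll)).
In Python, from rig import r gives the robot as it stands.
- The arm moves only by the tool move_arm, never from a script. Its argument "targets" is text: rows parted by semicolons, each of 5 numbers parted by spaces: the shift along the tool's x, y, z in mm, then the turn about the tool's z in degrees, then the closure, from -1 (fully open) to 1 (shut), so that 0 is half open. A call has exactly 8 rows; each row is the pose to reach, as a shift and turn from the pose commanded when the call began, along the tool's axes at that moment; what a row does not reach only later rows make up. A row lasts 1/10 s, in which the tool goes at most 50 mm and 8.59 degrees, less where a joint would pass 70% of its speed; a pose out of reach is approached as far as the arm can. A call with a gripper value outside its range is refused whole. The fingers move at their own pace and stop on an object; "grip_force" is the grip in N (left out, the last holds). Time passes only in rows, so rows that repeat a pose let the fingers close, or fill a call up. It gives the time, the measured TCP pose, the force, the opening and the grip force at its end, in the units of the state.
- r.sense(): the state, without advancing time (a new reading comes with each control period).
- r.camera(name): name is "side" or "top" or "wrist"; returns a dict with "pixels" (400x640x3 uint8, red, green, blue), "depth" (400x640 float32, m along the optical axis (not along the pixel's ray), 0 where there is no reading), "intrinsics" (3x3 intrinsics, pixels), "dist" ([k1, k2, p1, p2, k3] as OpenCV has them; the pictures are not rectified), "origin" and "orientation" of the camera in the world; the wrist camera has in their place "hand_eye" (4x4, takes a point from camera to tool coordinates, whose origin is the TCP and whose axes are the flange's). Camera axes: x right, y down, z forward; pixel columns grow to the right and rows downward; lengths in m; the calibration is good to about 2 mm. A picture is of the moment at which its call begins: read the wrist's pose just before it.
- r.finish_job(): hands the job in; it is judged then, once.
The state is a dict: "time_s": time; "q": joint angles; "qvel": joint speeds; "effort": joint torques, N m; "tool_pos": TCP position; "orientation": TCP orientation; "ft_force": force on the tool from outside, world axes, zero at the start; "moment": the same for the moment, N m; "opening": finger opening in m; "grip_force": force on a finger pad.
Only numpy, scipy, OpenCV 4.12 (cv2) and the standard library are available. Lean on these libraries where they do the work, as an engineer would, in place of code of your own. Each camera call takes 0.05 s, during which the arm holds its last target. There are 200 camera calls.

### The job

Turn the black pressure knob of the gas regulator until its white pointer line stands at the raised mark on the collar, then pull the knob straight up until it clicks into its locked position, and let go. Be gentle with the lock: if the knob will not come up, do not force it, but ease it a few degrees to either side of the mark until its teeth let it through. Leave the dish, the beaker and the vial standing around where they are.

Things in the scene. Friction and masses are not known exactly. Their poses are not given: they have to be found in the camera images.
- gas_set: Calibration-gas set, fixed: white plate 160 (x) by 230 mm (y), along its rear a lying aluminium gas bottle (top 67 mm up), at its front middle the regulator, a small gauge to the left and a hose barb to the right of it. Only the knob stands higher than 92 mm. Origin: worktop under the plate's centre; x to its rear, y left, z up. The knob's vertical axis is at x = -30 mm, y = 0.
- collar: Fixed aluminium collar with division lines, 94 mm dia, under the knob. Origin: on the knob's axis at its upper face, 80 mm above the worktop; -x points to its raised mark. It carries the lock teeth, hidden under the knob's skirt: gaps 15 degrees apart, the nearest of them up to 7.5 degrees to either side of the mark; a gap more than 9.5 degrees off is a wrong setting. The teeth bend at 30 N.
- mark (a point): The mark: a dark steel lug 6 mm wide, 8.5 mm long and 10 mm high, raised on the collar's rim beside the knob's skirt. The point lies 40 mm from the knob's axis, 90 mm above the worktop, on the lug's middle line.
- knob: The knob on its spindle. Origin: on the vertical turning axis, 80 mm above the worktop (does not rise with the knob); z up, -x along the white pointer line. While down it turns easily (0.08 N m), 2.4 rad either way of pointing to the plate's front. At the start the pointer looks about to the plate's right; the mark is 0.4 to 1.6 rad from there, clockwise seen from above.
- pointer (a point): Tip of the white pointer line on the knob, extended to 40 mm from the axis; 90 mm above the worktop while the knob is down; rises with the knob. Pointer and mark points coincide when the setting is exact; 1 degree is 0.7 mm here.
- grip (a point): Where to grip the knob: on its axis, 117.5 mm above the worktop while down (fingertips then just clear of the skirt); rises with it. Here the knob is a ribbed black drum 45 to 47 mm dia, 24 mm high, its top at 120.5 mm; below it, upper face 96 mm above the worktop, is a skirt 72 mm dia.
- knob_lift (a joint): How far the knob is up, in m: 0 down, free to turn; 0.008 up, locked. The click spring resists with up to 8 N in the first 4 mm, then snaps it up and holds it. After 3 mm its keys meet the lock teeth: on a tooth it stops dead there; it passes only within about 2 degrees of a gap. Where the gap lies (up to 7.5 degrees either side of the mark) cannot be seen, only felt.
- dish: Bystander, loose: low closed clear petri dishes, 60 mm dia, 30 mm high. Origin: centre of the underside.
- small_beaker: Bystander, loose: clear plastic beaker 75 mm wide, 70 mm high. Origin: centre of the underside.
- vial: Bystander, loose: clear vial with ribbed screw cap, 45 mm dia, 82 mm high. Origin: centre of the underside.

How it is judged:
On the way, in this order (a step that is already met when the one before it is completed fails the run):
1. the knob, still down, is turned to the mark (horizontal distance between pointer and mark below 0.0068 m and value of joint knob_lift below 0.004 m), for 0.2 s.
2. the knob is pulled up and locked at the mark (horizontal distance between pointer and mark below 0.0068 m and value of joint knob_lift above 0.0065 m), for 0.2 s.
At the end, for the whole second after the job is handed in: The knob is up in its locked position (lifted more than 6.5 mm), its pointer tip within 6.8 mm (9.7 degrees) of the mark, released; dish, beaker and vial where they stood, and the lock teeth never loaded with more than 30 N (all of step 2 and contact force between the fingers and knob below 0.1 N); the robot touches nothing.
It fails at once if the lock teeth are forced (more than 30 N between knob and collar) (contact force between knob and collar above 30 N).
It fails at once if the dish, the beaker or the vial is moved by more than 20 mm (distance of any of dish, small_beaker, vial from where it was at the start of the episode above 0.02 m).
It also fails if it takes over 48 s, if anything falls off the work surface, if the arm or the gripper's body presses on something with over 40 N, if the wrist force passes 120 N, or if a joint passes its speed limit or range.

## Working session

There is one attempt and no reset: what is moved stays moved. The work goes in short steps, Python scripts to look and compute and a tool call to move; the robot and the scene stay as the last step left them, time stands still between calls to the robot, and variables do not carry over. Pictures are saved under pics/ and viewed, at most 10 in all, crops included, and the job is handed in when it is done.

Besides the shell and the picture viewer there is one more tool, called after "Request:" as a command line: name --argument value ..., lists and objects as JSON in quotes. move_arm: Moves the arm, as the interface text tells. Its arguments: {"type":"object","properties":{"targets":{"type":"string"},"grip_force":{"type":"number"}},"required":["targets"]}

```bash
mkdir -p pics; ls; cat > h.py <<'E'
import numpy as np, cv2, pickle
from rig import r
from scipy.spatial.transform import Rotation as R
def grab(n):
    s=r.sense(); c=r.camera(n); c=dict(c)
    if 'hand_eye' in c:
        T=np.eye(4);T[:3,:3]=R.from_euler('xyz',s['orientation']).as_matrix();T[:3,3]=s['tool_pos']
        c['T']=T@np.array(c['hand_eye'])
    else:
        T=np.eye(4);o=np.array(c['orientation'])
        T[:3,:3]=R.from_euler('xyz',o).as_matrix() if o.size==3 else o.reshape(3,3)
        T[:3,3]=c['origin'];c['T']=T
    return c
def plane(c,uv,z):
    uv=np.array(uv,float).reshape(-1,1,2)
    n=cv2.undistortPoints(uv,np.array(c['intrinsics']),np.array(c['dist'])).reshape(-1,2)
    d=np.c_[n,np.ones(len(n))]@c['T'][:3,:3].T; o=c['T'][:3,3]
    return o+d*((z-o[2])/d[:,2])[:,None]
def save(c,f): cv2.imwrite('pics/'+f,c['pixels'][:,:,::-1])
E
python3 - <<'E'
from h import *
print(r.sense())
for n in('top','side','wrist'):
    c=grab(n);save(c,n+'0.png');pickle.dump(c,open(n+'0.pkl','wb'));print(n,c.get('orientation'),c['T'].round(3).tolist())
a=[cv2.imread(f'pics/{n}0.png') for n in('top','side')]
E
```

```text
pics
{'time_s': 0.0, 'q': array([ 1.11089852e+00,  1.59035634e-01,  1.59820210e+00, -2.21062185e-05,
        1.38618715e+00, -2.10079387e-01]), 'qvel': array([ 1.28690930e-03,  4.10799007e-05,  7.35197464e-04, -1.23903159e-03,
        1.08871533e-03,  8.31166706e-04]), 'effort': array([ 1.64534413e-06, -3.85575056e+01, -3.22106266e+01,  7.01590581e-02,
        3.80902458e-02, -1.58129610e-04]), 'tool_pos': array([0.14190753, 0.55661319, 0.23064151]), 'orientation': array([-3.13979617e+00, -3.60844665e-04,  2.89177798e+00]), 'ft_force': array([-0.02958554,  0.29981457, -0.25923053]), 'moment': array([-0.01589758, -0.02604373, -0.00492065]), 'grip_force': 0.0, 'opening': 0.09191750159411805}
top [-2.96133148 -0.01993086 -1.60035357] [[-0.03, -0.983, 0.179, 0.262], [-0.999, 0.026, -0.025, -0.039], [0.02, -0.179, -0.984, 1.385], [0.0, 0.0, 0.0, 1.0]]
side [-2.20518405  0.01212619  0.02456272] [[1.0, 0.005, -0.027, 0.538], [0.025, -0.593, 0.805, -0.776], [-0.012, -0.805, -0.593, 0.634], [0.0, 0.0, 0.0, 1.0]]
wrist None [[0.248, 0.939, 0.24, 0.074], [0.969, -0.24, -0.063, 0.575], [-0.001, 0.248, -0.969, 0.383], [0.0, 0.0, 0.0, 1.0]]
```

View pics/top0.png

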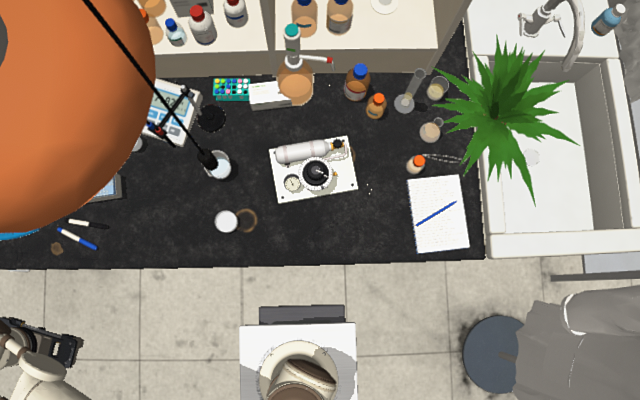

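View pics/side0.png

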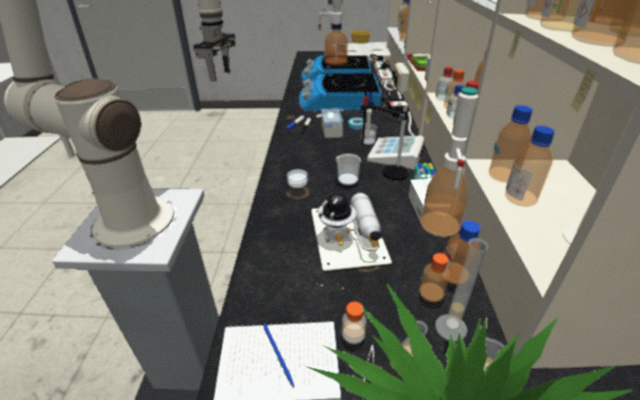

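The top view shows the gas set at about (313,170) with the knob at (317,173). The dish is at (226,221), the beaker at (217,165) and the vial at (416,165), all clear of the plate.

```bash
python3 - <<'E'
from h import *
c=pickle.load(open('top0.pkl','rb'));p=c['pixels']
crop=p[125:215,260:370]
cv2.imwrite('pics/crop.png',cv2.resize(crop[:,:,::-1],None,fx=5,fy=5,interpolation=cv2.INTER_CUBIC))
m=np.zeros(p.shape[:2],np.uint8);m[125:215,260:370]=(crop.min(2)>170)
ys,xs=np.nonzero(m);box=cv2.boxPoints(cv2.minAreaRect(np.c_[xs,ys].astype(np.float32)))
w=plane(c,box,0.008);print(box.round(1),w.round(3),w.mean(0))
print('knob guess',plane(c,[[316,172]],0.12), 'bystanders',plane(c,[[226,221],[217,165],[416,165]],0.05).round(3))
E
```

```text
[[268.5 147.8]
 [359.4 133.2]
 [369.  193. ]
 [278.  207.6]] [[ 0.647  0.069  0.008]
 [ 0.684 -0.194  0.008]
 [ 0.507 -0.213  0.008]
 [ 0.473  0.044  0.008]] [ 0.57770709 -0.07344576  0.008     ]
knob guess [[ 0.54673989 -0.06286998  0.12      ]] bystanders [[ 0.433  0.184  0.05 ]
 [ 0.59   0.21   0.05 ]
 [ 0.576 -0.344  0.05 ]]
```

View pics/crop.png

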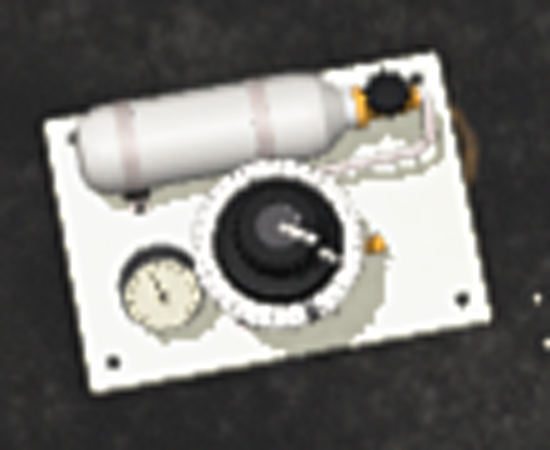

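The crop shows the pointer tip near (335,260) and the dark lug near (313,312), about the knob centre at (279,240). That puts the mark about 45° clockwise of the pointer. I'll check the black rod's height before crossing the bench.

```bash
python3 - <<'E'
from h import *
c=pickle.load(open('top0.pkl','rb'));d=c['depth']
def pt(c,u,v):
    n=cv2.undistortPoints(np.array([[[u,v]]],float),np.array(c['intrinsics']),np.array(c['dist'])).reshape(2)
    z=float(c['depth'][v,u]);return (c['T']@np.r_[n*z,z,1])[:3].round(3),z
for u,v in[(205,157),(207,160),(150,84),(120,47),(95,10),(120,100),(60,150)]:
    for du in(0,1): print(u+du,v,pt(c,u+du,v))
print(plane(c,[[315.3,169.9]],.1205),plane(c,[[315.8,173]],.096))
c=pickle.load(open('side0.pkl','rb'))
print(pt(c,404,115),pt(c,397,172))
E
```

```text
205 157 (array([0.467, 0.126, 0.608]), 0.7968884110450745)
206 157 (array([0.467, 0.125, 0.605]), 0.7998186945915222)
207 160 (array([0.463, 0.124, 0.602]), 0.80221027135849)
208 160 (array([0.464, 0.122, 0.599]), 0.8046960830688477)
150 84 (array([0.476, 0.128, 0.889]), 0.5215681195259094)
151 84 (array([0.476, 0.127, 0.888]), 0.5226240754127502)
120 47 (array([0.476, 0.129, 0.975]), 0.4366200864315033)
121 47 (array([0.476, 0.129, 0.975]), 0.4374091923236847)
95 10 (array([0.477, 0.127, 1.038]), 0.37512078881263733)
96 10 (array([0.478, 0.127, 1.037]), 0.3762136995792389)
120 100 (array([0.477, 0.179, 0.842]), 0.5673632621765137)
121 100 (array([0.479, 0.179, 0.839]), 0.5704553127288818)
60 150 (array([0.413, 0.238, 0.863]), 0.5334876775741577)
61 150 (array([0.413, 0.237, 0.862]), 0.5339376330375671)
[[ 0.55229844 -0.06118892  0.1205    ]] [[ 0.5494318  -0.06272233  0.096     ]]
(array([0.751, 0.254, 0.196]), 1.0829051733016968) (array([0.744, 0.221, 0.023]), 1.1585416793823242)
```

The scene has a hanging rod and lamp at about (0.47, 0.13), from z = 0.6 upward. I'll sweep low and close to the base, then reach out to the knob.

Request:
move_arm --targets "-26 -34 5 0 -1; -52 -69 11 0 -1; -78 -103 16 0 -1; -103 -138 22 0 -1; -129 -172 27 0 -1; -155 -207 32 0 -1; -181 -241 38 0 -1; -207 -276 43 0 -1" --grip_force 12

```text
time_s: 0.95
tool_pos: [0.2746, 0.237, 0.1882]
orientation: [-3.142, 0.0, 2.893]
ft_force: [0.8, 0.2, -0.6]
opening: 0.0919
grip_force: 0.0
```

Request:
move_arm --targets "-26 -34 5 0 -1; -52 -69 11 0 -1; -78 -103 16 0 -1; -103 -138 22 0 -1; -129 -172 27 0 -1; -155 -207 32 0 -1; -181 -241 38 0 -1; -181 -241 38 0 -1"

```text
time_s: 1.75
tool_pos: [0.3912, -0.0435, 0.1502]
orientation: [-3.141, -0.0, 2.886]
ft_force: [0.1, 0.7, 0.5]
opening: 0.0918
grip_force: 0.0
```

Request:
move_arm --targets "-15 2 -30 -6 -1; -40 4 -60 -12 -1; -65 7 -70 -18 -1; -90 9 -70 -24 -1; -115 12 -70 -30 -1; -140 15 -70 -36 -1; -160 18 -70 -42 -1; -160 18 -70 -45 -1"

```text
time_s: 2.55
tool_pos: [0.5511, -0.0612, 0.2202]
orientation: [3.141, 0.0, -2.602]
ft_force: [-0.7, -0.1, -0.4]
opening: 0.092
grip_force: 0.0
```

```bash
python3 - <<'E'
from h import *
print(r.sense()['tool_pos'],r.sense()['orientation'])
c=grab('wrist');save(c,'w1.png');pickle.dump(c,open('w1.pkl','wb'))
E
```

```text
[ 0.55108516 -0.06120013  0.2202191 ] [ 3.14114944e+00  7.67509562e-05 -2.60183440e+00]
```

View pics/w1.png

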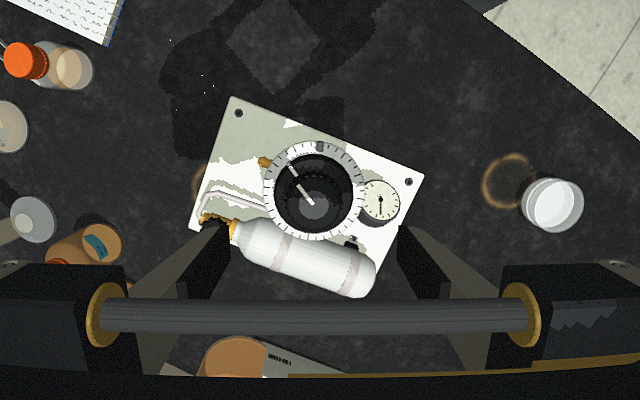

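The wrist view shows the knob at about (316,195), the white pointer from (312,204) to (290,160), and the dark lug at (320,146). I'll refine these by casting rays onto planes.

```bash
python3 - <<'E'
from h import *
c=pickle.load(open('w1.pkl','rb'));p=c['pixels']
cr=p[130:250,255:375]
cv2.imwrite('pics/w1c.png',cv2.resize(cr[:,:,::-1],None,fx=5,fy=5,interpolation=cv2.INTER_CUBIC))
g=p.max(2)
m=np.zeros(g.shape,np.uint8);m[135:246,258:372]=g[135:246,258:372]<75
m=cv2.morphologyEx(m,cv2.MORPH_CLOSE,np.ones((9,9)))
n,l,s,ce=cv2.connectedComponentsWithStats(m);k=1+s[1:,4].argmax();print(s[k],ce[k])
ct=max(cv2.findContours((l==k).astype(np.uint8),0,1)[0],key=cv2.contourArea).reshape(-1,2)
w=plane(c,ct,.096)[:,:2]
A=np.c_[2*w,np.ones(len(w))];
for _ in range(10):
    x=np.linalg.lstsq(A[:],(w**2).sum(1),rcond=None)[0];rad=np.sqrt(x[2]+x[:2]@x[:2]);e=abs(np.hypot(*(w-x[:2]).T)-rad);keep=e<np.maximum(.001,np.median(e)*2);w=w[keep];A=A[keep]
print('skirt',x[:2],rad,len(w),len(ct))
E
```

```text
[ 264  141  108   99 5269] [314.62004175 190.31220345]
skirt [ 0.54622664 -0.06244427] 0.03829523989622391 124 477
```

View pics/w1c.png

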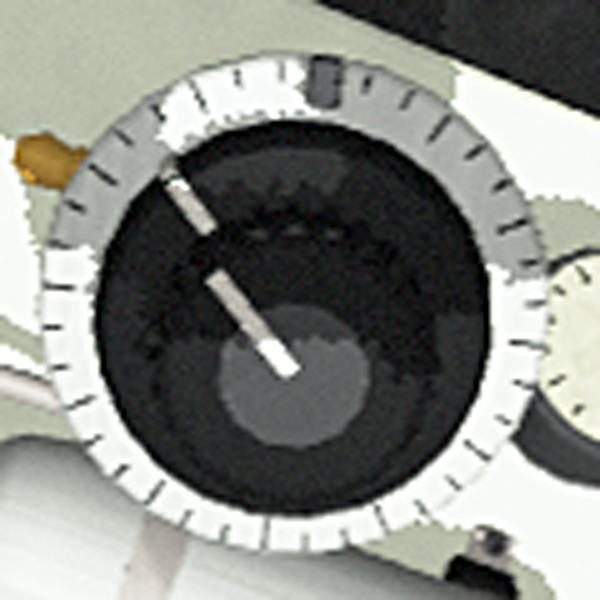

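The crop shows the collar circle centred at (295,301), the skirt at (292,318) and the cap at (294,376). The pointer's skirt end is at (172,170) and the lug at (325,82).

```bash
python3 - <<'E'
from h import *
c=pickle.load(open('w1.pkl','rb'))
f=lambda q,z: plane(c,np.array(q)/5+[255-.4,130-.4],z)[0,:2]
C=[f([295,301],.08),f([292.5,318],.096),f([294,376],.1205)];print(C)
P=[f([172,170],.096),f([210,230],.096),f([216,280],.1205),f([285,365],.1205)];M=f([325,82],.09)
# collar/skirt diameters check
print(np.linalg.norm(f([42,301],.08)-f([548,301],.08)),np.linalg.norm(f([93,318],.096)-f([492,318],.096)))
a=np.array(C).mean(0);C=a;print('axis',C,'mark r',np.linalg.norm(M-C))
ang=lambda v:np.degrees(np.arctan2(v[1],v[0]))
am=ang(M-C);print('mark',am,'ptr tip',ang(P[0]-C),[ang(P[i]-P[j]) for i,j in((0,1),(2,3),(0,3))])
s=r.sense();T=R.from_euler('xyz',s['orientation']).as_matrix()
print('tool shift mm',1e3*T.T@(np.r_[C,.1155]-s['tool_pos']))
E
```

```text
[array([ 0.54990588, -0.06059583]), array([ 0.54947183, -0.06138733]), array([ 0.55224114, -0.05946752])]
0.09140257839230655 0.0682693418883585
axis [ 0.55053962 -0.06048356] mark r 0.041268056813268915
mark -156.45365840170473 ptr tip -111.95353641919297 [np.float64(-117.69836505559715), np.float64(-111.12195102993637), np.float64(-114.10315475744383)]
tool shift mm [ -0.62635605   0.16316069 104.64882846]
```

Request:
move_arm --targets "0 0 30 0 -1; 0 0 60 0 -1; 0 0 85 0 -1; 0 0 100 0 -1; 0 0 104 0 -1; 0 0 104 0 -1; 0 0 104 0 0; 0 0 104 0 1" --grip_force 12

```text
time_s: 3.4
tool_pos: [0.5508, -0.0622, 0.1181]
orientation: [-3.14, 0.002, -2.606]
ft_force: [-0.7, 0.3, 0.1]
opening: 0.0782
grip_force: 0.0
```

Request:
move_arm --targets "0 0 0 0 1; 0 0 0 0 1; 0 0 0 0 1; 0 0 0 0 1; 0 0 0 0 1; 0 0 0 0 1; 0 0 0 0 1; 0 0 0 0 1"

```text
time_s: 4.2
tool_pos: [0.5497, -0.0617, 0.1167]
orientation: [3.141, -0.0, -2.606]
ft_force: [-1.0, 0.5, 1.8]
opening: 0.0443
grip_force: 12.0
```

Request:
move_arm --targets "0 0 0 7 1; 0 0 0 14 1; 0 0 0 21 1; 0 0 0 28 1; 0 0 0 35 1; 0 0 0 41 1; 0 0 0 43.5 1; 0 0 0 43.5 1"

```text
time_s: 5.0
tool_pos: [0.5495, -0.0595, 0.1167]
orientation: [3.137, -0.002, 2.917]
ft_force: [-1.7, 8.8, 4.8]
opening: 0.0443
grip_force: 12.0
```

```bash
python3 - <<'E'
from h import *
s=r.sense();print(s['tool_pos'],s['orientation'],s['ft_force'],s['moment'],s['opening'])
c=grab('wrist');pickle.dump(c,open('w2.pkl','wb'))
u=cv2.projectPoints(np.array([[.55,-.0607,.09]]),*(lambda Ti:(cv2.Rodrigues(Ti[:3,:3])[0],Ti[:3,3]))(np.linalg.inv(c['T'])),np.array(c['intrinsics']),np.array(c['dist']))[0].ravel();print(u)
x,y=int(u[0]),int(u[1]);x0,y0=max(x-110,0),max(y-130,0);cr=c['pixels'][y0:y0+190,x0:x0+220]
print(x0,y0,cr.shape);cv2.imwrite('pics/w2c.png',cv2.resize(cr[:,:,::-1],None,fx=3,fy=3,interpolation=cv2.INTER_CUBIC))
E
```

```text
[ 0.54948967 -0.05952116  0.11666668] [ 3.13749592e+00 -1.82623576e-03  2.91704258e+00] [-1.65718032  8.84601138  4.78681577] [1.6186368  0.30097727 0.00781279] 0.04426702987933058
[310.47699861 238.4011059 ]
200 108 (190, 220, 3)
```

View pics/w2c.png

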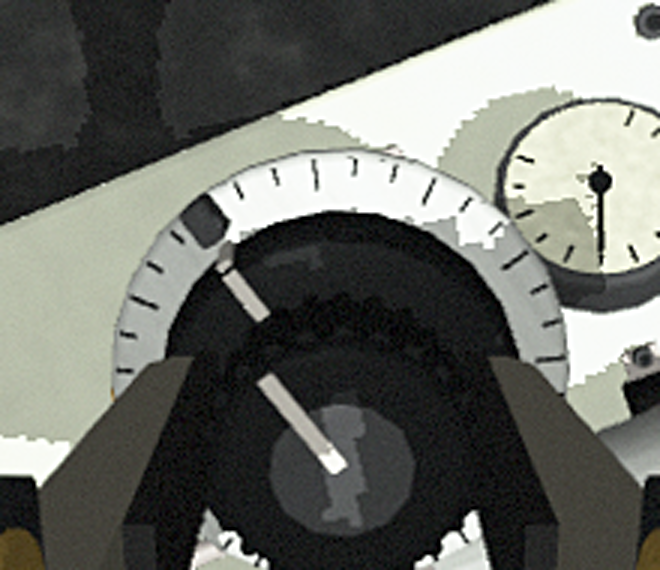

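The pointer's skirt end at (224,258) now almost meets the lug at (207,222). There is a sideways force of 8.8 N, so the grip is about 2 mm off the axis in y. I'll measure the angle, then relax it.

```bash
python3 - <<'E'
from h import *
c=pickle.load(open('w2.pkl','rb'))
f=lambda q,z: plane(c,np.array(q)/3+[200-.33,108-.33],z)[0,:2]
ang=lambda v:np.degrees(np.arctan2(v[1],v[0]))
M=f([207,222],.09);a,b=f([222,260],.096),f([264,316],.096);d,e=f([266,381],.1205),f([336,463],.1205);cap=f([343,470],.1205)
# axis from collar rim: points on the rim circle
rim=[f(q,.08) for q in([340,150],[113,360],[567,360],[250,168],[440,170])]
w=np.array(rim);x=np.linalg.lstsq(np.c_[2*w,np.ones(5)],(w**2).sum(1),rcond=None)[0];print('rim centre',x[:2],np.sqrt(x[2]+x[:2]@x[:2]),'cap',cap)
for C in(x[:2],cap,np.array([.5495,-.0595])): print('mark',ang(M-C),np.linalg.norm(M-C),'ptr',ang(a-C),ang(b-C),ang(a-b),ang(d-e))
E
```

```text
rim centre [ 0.55091926 -0.05927234] 0.04573836933173463 cap [ 0.55188899 -0.05927982]
mark -157.0115968002992 0.04175117192494244 ptr -155.86905886616444 -154.67367292846495 -157.97884992342986 -154.93949182060297
mark -157.52971915282257 0.0426427191426668 ptr -156.50852063959465 -155.70663225050967 -157.97884992342986 -154.93949182060297
mark -156.52221186326798 0.04035718715471317 ptr -155.23886702926973 -153.5854508111945 -157.97884992342986 -154.93949182060297
```

Request:
move_arm --targets "0 1 0 0 1; 0 2 0 0 1; 0 2 0 0 1; 0 2 0 0 1; 0 2 0 0 1; 0 2 0 0 1; 0 2 0 0 1; 0 2 0 0 1"

```text
time_s: 5.85
tool_pos: [0.5496, -0.0593, 0.1167]
orientation: [3.141, -0.002, 2.918]
ft_force: [-3.8, 3.0, 5.5]
opening: 0.0442
grip_force: 12.0
```

Request:
move_arm --targets "1 1 0 1 1; 1 1 -1 1 1; 1 1 -2 1 1; 1 1 -3 1 1; 1 1 -4 1 1; 1 1 -5 1 1; 1 1 -6 1 1; 1 1 -6 1 1"

```text
time_s: 6.65
tool_pos: [0.5488, -0.0588, 0.1211]
orientation: [-3.141, -0.002, 2.9]
ft_force: [5.0, -3.1, -14.8]
opening: 0.0442
grip_force: 12.0
```

The knob rose about 3 mm and stopped with a 15 N pull, so it is on a tooth. I'll keep this gentle pull and ease it sideways in small steps.

Request:
move_arm --targets "0 0 0 0.5 1; 0 0 0 1 1; 0 0 0 1.5 1; 0 0 0 2 1; 0 0 0 2 1; 0 0 0 2 1; 0 0 0 2 1; 0 0 0 2 1"

```text
time_s: 7.45
tool_pos: [0.5487, -0.0585, 0.122]
orientation: [-3.141, -0.002, 2.866]
ft_force: [0.3, -2.6, -17.6]
opening: 0.0448
grip_force: 12.0
```

Request:
move_arm --targets "0 0 0 0.5 1; 0 0 0 1 1; 0 0 0 1.5 1; 0 0 0 2 1; 0 0 0 2 1; 0 0 0 2 1; 0 0 0 2 1; 0 0 0 2 1"

```text
time_s: 8.25
tool_pos: [0.5492, -0.0585, 0.1226]
orientation: [3.142, -0.001, 2.831]
ft_force: [-5.3, -1.2, -11.5]
opening: 0.044
grip_force: 12.0
```

```bash
python3 - <<'E'
from h import *
s=r.sense();print(s['tool_pos'],s['orientation'],s['ft_force'],s['moment'])
c=grab('wrist');pickle.dump(c,open('w3.pkl','wb'))
cr=c['pixels'][108:298,200:420]
cv2.imwrite('pics/w3c.png',cv2.resize(cr[:,:,::-1],None,fx=3,fy=3,interpolation=cv2.INTER_CUBIC))
E
```

```text
[ 0.54915537 -0.05851122  0.12263396] [ 3.14150566e+00 -9.45561483e-04  2.83085931e+00] [ -5.29980114  -1.18128787 -11.48479282] [-0.02050655  0.91863239  0.20770572]
```

View pics/w3c.png

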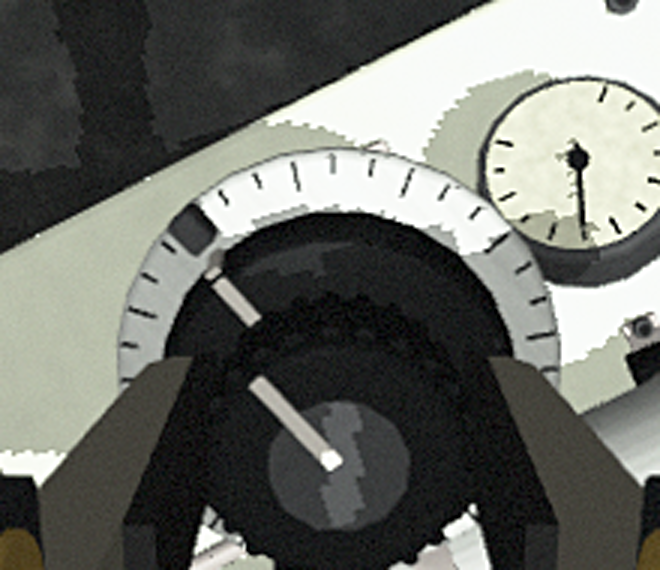

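```bash
python3 - <<'E'
from h import *
c=pickle.load(open('w3.pkl','rb'))
f=lambda q,z: plane(c,np.array(q)/3+[200-.33,108-.33],z)[0,:2]
ang=lambda v:np.degrees(np.arctan2(v[1],v[0]))
M=f([194,230],.09);L=.003
a,b=f([214,271],.096+L),f([256,320],.096+L);d,e=f([256,381],.1205+L),f([326,457],.1205+L);cap=f([339,466],.1205+L)
for C in(np.array([.5509,-.0593]),np.array([.5495,-.0595])): print('mark',ang(M-C),np.linalg.norm(M-C),'ptr',ang(a-C),ang(b-C),ang(a-b),ang(d-e),cap)
E
```

```text
mark -157.12557426082606 0.04168387059316148 ptr -156.89973994157305 -155.65465621569925 -159.22773643801344 -157.742459295062 [ 0.55200229 -0.05933499]
mark -156.61407561831072 0.04031783204517275 ptr -156.2640280669569 -154.57688257298108 -159.22773643801344 -157.742459295062 [ 0.55200229 -0.05933499]
```

Request:
move_arm --targets "0 0 1 0 1; 0 0 1 0 1; 0 0 1 0.5 1; 0 0 1 1 1; 0 0 1 1.5 1; 0 0 1 2 1; 0 0 1 2.5 1; 0 0 1 2.5 1" --grip_force 25

```text
time_s: 9.1
tool_pos: [0.5493, -0.0584, 0.1224]
orientation: [3.141, -0.001, 2.787]
ft_force: [-6.5, -0.3, -7.3]
opening: 0.0439
grip_force: 25.0
```

Request:
move_arm --targets "0 0 -1 0 1; 0 0 -1.5 0 1; 0 0 -2 0 1; 0 0 -2 0.5 1; 0 0 -2 1 1; 0 0 -2 1.5 1; 0 0 -2 2 1; 0 0 -2 2 1"

```text
time_s: 9.9
tool_pos: [0.5492, -0.0583, 0.1232]
orientation: [3.141, -0.001, 2.752]
ft_force: [-1.9, 2.3, -20.4]
opening: 0.0441
grip_force: 25.0
```

Request:
move_arm --targets "0 0 0.7 0 1; 0 0 0.7 0.5 1; 0 0 0.7 1 1; 0 0 0.7 1.5 1; 0 0 0.7 2 1; 0 0 0.7 2.5 1; 0 0 0.7 2.5 1; 0 0 0.2 2.5 1"

```text
time_s: 10.7
tool_pos: [0.5498, -0.0584, 0.126]
orientation: [3.141, 0.0, 2.708]
ft_force: [-10.0, 4.1, -2.6]
opening: 0.0439
grip_force: 25.0
```

```bash
python3 - <<'E'
from h import *
s=r.sense();print(s['tool_pos'],s['orientation'],s['ft_force'],s['moment'])
c=grab('wrist');pickle.dump(c,open('w4.pkl','wb'))
cr=c['pixels'][108:298,200:420]
cv2.imwrite('pics/w4c.png',cv2.resize(cr[:,:,::-1],None,fx=3,fy=3,interpolation=cv2.INTER_CUBIC))
E
```

```text
[ 0.5497903  -0.05837426  0.12599416] [3.14111766e+00 1.26807360e-04 2.70811255e+00] [-9.95598046  4.07028785 -2.57100026] [1.08794933 1.825955   0.02365617]
```

View pics/w4c.png

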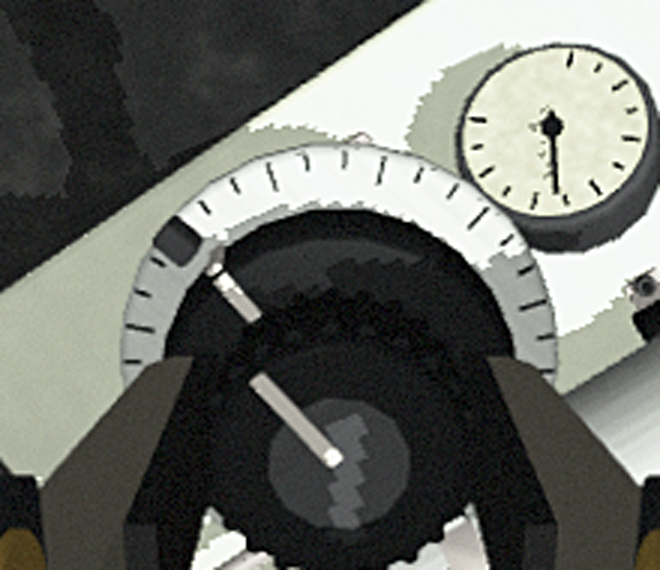

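The tool jumped up about 3 mm and the pull dropped to 2.6 N, so the lock let it through. The pointer's end at (213,268) now stands somewhat clockwise of the lug at (178,241), so I'll check that angle.

```bash
python3 - <<'E'
from h import *
c=pickle.load(open('w4.pkl','rb'))
f=lambda q,z: plane(c,np.array(q)/3+[200-.33,108-.33],z)[0,:2]
ang=lambda v:np.degrees(np.arctan2(v[1],v[0]))
M=f([178,241],.09)
for L in(.008,):
 a,b=f([214,269],.096+L),f([258,318],.096+L);d,e=f([254,378],.1205+L),f([326,456],.1205+L);cap=f([339,463],.1205+L)
 for C in(np.array([.5509,-.0593]),np.array([.5495,-.0595])): print('mark',ang(M-C),np.linalg.norm(M-C),'ptr',ang(a-C),ang(b-C),ang(a-b),ang(d-e),cap)
E
```

```text
mark -157.37303339936216 0.04173550068207693 ptr -164.6882356879768 -164.57059673325236 -164.9052150001741 -164.72211896102903 [ 0.55124717 -0.05903295]
mark -156.8705576231991 0.04036786612575729 ptr -164.38051040615255 -164.07690979064026 -164.9052150001741 -164.72211896102903 [ 0.55124717 -0.05903295]
```

The pointer is about 7.4° clockwise of the mark, inside the 9.7° limit, and all the points agree with an 8 mm lift. I'll release and back off upward.

Request:
move_arm --targets "0.5 0 0 0 1; 1 0 0 0 1; 1 0 0 0 0.4; 1 0 0 0 0; 1 0 0 0 -0.5; 1 0 0 0 -1; 1 0 0 0 -1; 1 0 0 0 -1"

```text
time_s: 11.55
tool_pos: [0.5494, -0.0587, 0.1242]
orientation: [3.141, 0.002, 2.708]
ft_force: [-0.1, 0.3, 0.2]
opening: 0.0762
grip_force: 0.0
```

Request:
move_arm --targets "0 0 0 0 -1; 0 0 -5 0 -1; 0 0 -20 0 -1; 0 0 -40 0 -1; 0 0 -65 0 -1; 0 0 -90 0 -1; 0 0 -100 0 -1; 0 0 -100 0 -1"

```text
time_s: 12.35
tool_pos: [0.5498, -0.0587, 0.2259]
orientation: [3.141, 0.005, 2.709]
ft_force: [-0.2, -0.1, -0.9]
opening: 0.092
grip_force: 0.0
```

```bash
python3 - <<'E'
from h import *
s=r.sense();print(s['tool_pos'],s['opening'],s['ft_force'])
c=grab('wrist');pickle.dump(c,open('w5.pkl','wb'))
Ti=np.linalg.inv(c['T'])
u=cv2.projectPoints(np.array([[.55,-.0593,.09]]),cv2.Rodrigues(Ti[:3,:3])[0],Ti[:3,3],np.array(c['intrinsics']),np.array(c['dist']))[0].ravel()
x0,y0=int(u[0])-75,int(u[1])-65;cr=c['pixels'][y0:y0+130,x0:x0+150];print(x0,y0)
cv2.imwrite('pics/w5c.png',cv2.resize(cr[:,:,::-1],None,fx=4,fy=4,interpolation=cv2.INTER_CUBIC))
E
```

```text
[ 0.5497791 -0.0586622  0.2258577] 0.09201604942618935 [-0.23675485 -0.08782844 -0.90465644]
237 127
```

View pics/w5c.png

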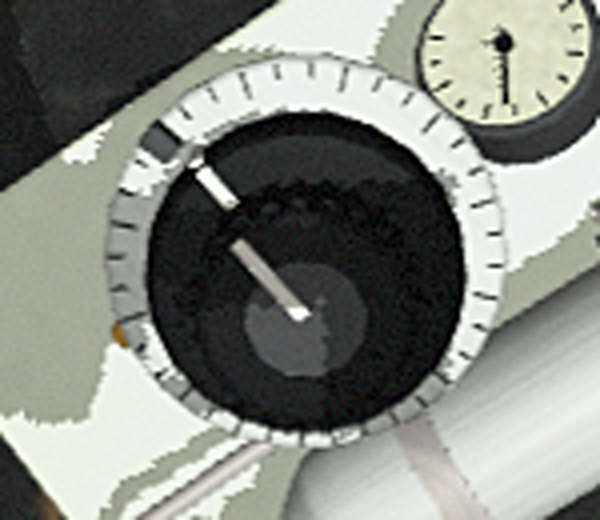

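The knob is free and its pointer end at (197,165) is near the lug at (165,141). I'll check its height by depth and the angle once more.

```bash
python3 - <<'E'
from h import *
ang=lambda v:np.degrees(np.arctan2(v[1],v[0]))
def hz(c,u,v):
    n=cv2.undistortPoints(np.array([[[u,v]]],float),np.array(c['intrinsics']),np.array(c['dist'])).reshape(2)
    z=float(np.median(c['depth'][int(v)-2:int(v)+3,int(u)-2:int(u)+3]));return (c['T']@np.r_[n*z,z,1])[2]
c=pickle.load(open('w5.pkl','rb'));o=pickle.load(open('w1.pkl','rb'))
g=lambda q:np.array(q)/4+[237-.4,127-.4]
print('cap now',hz(c,*g([305,340])),'before',hz(o,255+294/5,130+395/5),'collar now',hz(c,*g([305,88])),'before',hz(o,255+250/5,130+95/5))
f=lambda q,z:plane(c,g(q),z)[0,:2]
L=.008;M=f([165,141],.09);a,b=f([199,168],.096+L),f([235,205],.096+L);d,e=f([237,244],.1205+L),f([298,312],.1205+L)
for C in(np.array([.5509,-.0593]),np.array([.5498,-.0595])):print(ang(M-C),ang(a-C),ang(b-C),ang(a-b),ang(d-e))
E
```

```text
cap now 0.12854564415268227 before 0.12030545629451017 collar now 0.07963702250506993 before 0.07970886280935352
-157.62835559328607 -163.1045063526524 -163.8473944502029 -161.59203850761446 -164.14212731321237
-157.29403621698034 -162.87194233676414 -163.53416541233125 -161.59203850761446 -164.14212731321237
```

The knob stands 8.2 mm higher than before, about 6° from the mark, and the gripper is clear of it.

```bash
python3 -c "
from rig import r
print(r.finish_job())"
```

```text
the job is handed in; nothing more can be done
None
```

The knob is turned to the mark (about 6° off, limit 9.7°), locked about 8 mm up and released, the dish, beaker and vial were not approached, and the job is handed in; the hand-in call returned no verdict.

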